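# Gauge the depth of a microscope's eyepiece tube and show the tip to the reader

### The arm

A 6-joint arm with a two-finger parallel gripper is mounted at the origin on the work surface. World frame = base frame: x ahead of the robot, y to its left, z up, the work surface at z = 0. Lengths are in m, angles in degrees, forces in N, time in s.
With the tool pointing down it reaches from about 0.375 to 0.9 m from the base axis. Payload 3.1 kg.
Tool frame: the origin (TCP) lies midway between the tips of the shut fingers; the grasp point (between the pads) lies 19 mm behind it; z points along the fingers, y is the direction in which the jaws open and shut (so a half turn about z gives the same grasp; the last joint's range is limited). The gripper opens to 87 mm and grips with 3 to 60 N. Pads are 19 mm wide; open, the fingers measure 117 mm over their backs; the gripper's body (75 mm by 190 mm) begins 51 mm behind the grasp point.
Start: joints at [57.038, 30.224, 82.088, -0, 67.689, -10.227], TCP at [0.242, 0.576, 0.223] pointing down, gripper open.
Joint ranges: [-176.69, 176.69], [-43.24, 126.21], [12.49, 139.97], [-82, 262], [0, 151.66], [-163.58, 163.58]. Speed limits (degrees/s): [159.86, 159.86, 180, 180, 180, 180].

### API

Orientations are given as a 3x3 rotation matrix whose columns are the frame's x, y, z axes.
In Python, from rig import status, vision, bot, models gives the robot as it stands.
- The arm moves only by the tool send_rows, never from a script. Its argument "moves" is a list of rows, each a list of 7 numbers: the shift along the tool's x, y, z in units of 25 mm (1.0 is 25 mm), then the turn, a rotation vector about the tool's x, y, z in units of 10 degrees (1.0 is 10 degrees), then the closure, from -1 (fully open) to 1 (shut), so that 0 is half open. In form: [[dx, dy, dz, rx, ry, rz, hand], ...]. A call has 1 to 12 rows; each row shifts and turns the commanded pose from where the row before left it, along the tool's axes as they then stand; what a row does not reach is not made up. A row lasts 1/8 s, in which the tool goes at most 62.5 mm and 10.7 degrees, less where a joint would pass 70% of its speed; a pose out of reach is approached as far as the arm can. A call is refused whole if a number of a shift passes 1 or a number of a turn 1, either way. A call with a gripper value outside its range is refused whole. The fingers move at their own pace and stop on an object; the grip force is fixed at half the most. Time passes only in rows, so rows that do not move let the fingers close. It gives the time, the measured TCP pose, the force and the opening at its end, in the units of the state.
- status.read_state(): the state, without advancing time (a new reading comes with each control period).
- vision.capture(name): name is "scene" or "top" or "wrist"; returns a dict with "img" (420x560x3 uint8, red, green, blue), "depth" (420x560 float32, m along the optical axis (not along the pixel's ray), 0 where there is no reading), "fx", "fy", "cx", "cy" (pixels), "pose" (4x4, takes a point from camera to world coordinates); the wrist camera has in their place "hand_eye" (4x4, takes a point from camera to tool coordinates, whose origin is the TCP and whose axes are the flange's). Camera axes: x right, y up, looking along -z (the intrinsics and any distortion apply to the point x, -y, -z); pixel columns grow to the right and rows downward; lengths in m; the calibration is good to about 2 mm. The wrist camera is an equidistant fisheye: a pixel r from the principal point sees the ray r / f radians off the axis. A picture is of the moment at which its call begins: read the wrist's pose just before it.
- bot.hand_in(): hands the job in, once; it reports no verdict.
Trained networks look in the newest picture that a camera, given by its name, has taken for a name from the list of things; names that differ only in an ending like _2 or _b are one class to them, and where a whole thing is asked for, a point or a joint stands for the part that bears it (a point fixed in the world has none). Each returns a list of dicts, best first, with "confidence" (0 to 1); they miss things now and then, are a little off and sometimes report something else, mostly with a low value. They report only what shows in the picture. A call takes as long as a camera call.
- models.masks_of(camera, name): "mask" (420x560 bool, what is visible of it) and "extent" ([left, top, right, bottom] in pixels, round what is visible of it).
- models.landmark_of(camera, name): "point" ([column, row] in pixels: a listed point, or the origin of a listed thing).
The state is a dict: "time_s": time; "joint_positions": joint angles; "qvel": joint speeds; "tau": joint torques, N m; "position": TCP position; "tcp_rot": TCP orientation; "force": force on the tool from outside, world axes, zero at the start; "moment": the same for the moment, N m; "opening": opening from 0.0 (shut) to 1.0 (fully open).
Only numpy, scipy, OpenCV 4.12 (cv2) and the standard library are available. Lean on these libraries where they do the work, as an engineer would, in place of code of your own. Each camera call takes 0.05 s, during which the arm holds its last target.

### The job

First press the reader's foot pedal, parked on the bench, right down to its stop to wake the reader, and let it spring back up. Then take the depth gauge from its rest by its square handle, push its rod down into the empty eyepiece tube of the microscope head until the collar stops against the tube's rim, draw it fully out again, and bring it level to the reader, its tip over the middle of the window and about 35 mm above the glass, not touching the reader. Finish still holding it there, level and still, and leave the spare eyepiece, the slide box and the screwdriver alone.

Things in the scene. Friction and masses are not known exactly. Their poses are not given: they have to be found in the camera images.
- pedal (a joint): Black treadle plate of a foot pedal on a dark steel base (140 x 100 mm) on the bench, hinged along its far (+x) edge; angle 0 = up, grows as it is pressed, stop at 0.22 rad (12.6 degrees). Springs back by itself; pressing at pedal_press takes 4 N to start and about 8 N at the stop, where that point has gone down about 19 mm
- pedal_press (a point): Point to press: top face of the treadle plate (70 mm wide, 112 mm long), on its centre line, 85 mm from the hinge axis and 27 mm from its free edge; about 55 mm above the bench when up. Moves with the plate
- gauge_grip (a point): Centre of the depth gauge's handle: a square aluminium bar 18 x 18 mm, 90 mm long, the place to grip. Gauge's own axes: x along the gauge from handle to tip, y across (level in the rest), z up in the rest. The centre of mass lies about 17 mm from here towards the tip; mass about 0.18 kg
- gauge_stop (a point): Centre of the front face of the gauge's steel collar (36 mm diameter, 8 mm thick, between handle and rod), 53 mm ahead of gauge_grip along the gauge's x; axes as gauge_grip
- gauge_tip (a point): Tip of the gauge's round steel rod (16 mm diameter, 85 mm long from collar face to tip, last 10 mm tapered to 9 mm); 85 mm ahead of gauge_stop, 138 mm ahead of gauge_grip; axes as gauge_grip
- rest: Fixed grey rest of the gauge, base 200 x 56 x 12 mm. Two open-topped forks, each 12 mm thick along the gauge and about 66 mm high at most, hold the gauge level with its axis 60 mm above the bench: one under the handle's end (centred about 37 mm behind gauge_grip), one under the rod (about 108 mm ahead of gauge_grip). The gauge lifts straight up. Origin on the bench, below the gauge's collar face (within 4 mm); x towards the tip
- port_mouth (a point): Centre of the rim of the empty eyepiece tube (bright open tube, 22 mm bore, 32 mm outside, over 95 mm deep) on the fixed white microscope head. x axis points along the bore INTO the tube, 30 degrees below level; y level. The rim is 175 mm above the bench. The rod goes in 85 mm along x, until gauge_stop meets this point. Beside it, 62 mm away on one side or the other, is an equal tube with a black eyepiece (40 mm diameter, standing 37 mm out of the rim)
- head: Fixed white microscope head on a stand; with its short black camera tube it is 200 mm high. Origin on the bench below; its x axis is the level direction in which both tubes run into it; the white housing (150 x 140 mm) begins about 87 mm (level) beyond the rims
- reader_window (a point): Centre of the round glass window (44 mm diameter, in a black bezel) on top of the fixed grey reader box (100 x 100 mm); the glass is 65 mm above the bench. z up
- reader: The fixed grey reader box, 100 x 100 x 65 mm; origin under its centre
- spare_eyepiece: Bystander: loose black eyepiece standing on the bench, 40 mm diameter, 55 mm high; origin under its centre
- slide_box: Bystander: loose wooden slide box 85 x 70 x 30 mm; origin under its centre
- driver: Bystander: loose screwdriver lying on the bench; origin under its middle
- gauge: The whole loose depth gauge; origin the same as gauge_stop, axes as gauge_grip

How it is judged (in metres and radians):
On the way, in this order (a step that is already met when the one before it is completed fails the run):
1. pedal pressed down to its stop (value of joint pedal above 0.2 rad), for 0.1 s.
2. pedal sprung back up (value of joint pedal below 0.05 rad), for 0.1 s.
3. rod in the empty tube, collar stopped against the rim (x of gauge_stop in the frame of port_mouth above -0.0025 m and distance between gauge_stop and port_mouth below 0.0065 m and angle between the x axis of gauge_stop and the x axis of port_mouth, either way round below 0.1 rad and contact force between gauge and port above 0.5 N), for 0.15 s.
4. rod drawn fully out of the tube (x of gauge_tip in the frame of port_mouth below -0.005 m), for 0.1 s.
At the end, for the whole second after the job is handed in: The gauge is held by the gripper alone, still (under 20 mm/s), level within 5.7 degrees, its tip within 18 mm (level) of the window's centre and 15 to 60 mm above the glass, not touching reader, rest or head; the pedal is back up (under 0.05 rad) (horizontal distance between gauge_tip and reader_window below 0.018 m and z of gauge_tip in the frame of reader_window between 0.015 and 0.06 m and angle between gauge_tip's own x axis and vertical between 1.4708 and 1.6708 rad and contact force between the fingers and gauge above 2 N and contact force between gauge and reader below 0.05 N and contact force between gauge and rest below 0.05 N and contact force between gauge and head below 0.05 N and linear speed of gauge below 0.02 m/s and angular speed of gauge below 0.15 rad/s and value of joint pedal below 0.05 rad); the arm keeps its last pose, push and grip.
It fails at once if spare eyepiece displaced by more than 25 mm (distance of spare_eyepiece from where it was at the start of the episode above 0.025 m).
It fails at once if slide box displaced by more than 25 mm (distance of slide_box from where it was at the start of the episode above 0.025 m).
It fails at once if driver displaced by more than 25 mm (distance of driver from where it was at the start of the episode above 0.025 m).
It also fails if it takes over 70 s, if anything falls off the work surface, if the arm or the gripper's body presses on something with over 40 N, if the wrist force passes 120 N, or if a joint passes its speed limit or range.

## Working session

There is one attempt and no reset: what is moved stays moved. The work goes in short steps, Python scripts to look and compute and a tool call to move; the robot and the scene stay as the last step left them, time stands still between calls to the robot, and variables do not carry over. Pictures are saved under pics/ and viewed, and the job is handed in when it is done.

Besides the shell and the picture viewer there is one more tool, called after "Request:" as a command line: name --pt "numbers of a row" for each row, then --argument value for the rest. send_rows: Moves the arm, as the interface text tells. Its arguments: {"type":"object","properties":{"moves":{"type":"array"}},"required":["moves"]}

```bash
mkdir -p pics; ls; python3 - <<'E'
from rig import status, vision, bot, models
import cv2,numpy as np
s=status.read_state()
print({k:np.round(v,3).tolist() for k,v in s.items()})
for n in ["scene","top"]:
    c=vision.capture(n); cv2.imwrite(f"pics/{n}0.png",c["img"][:,:,::-1]); print(n,c["fx"],c["cx"],c["cy"],np.round(c["pose"],3).tolist(),[k for k in c])
    np.savez(f"{n}0.npz",**{k:v for k,v in c.items()})
    for o in ["pedal_press","gauge_grip","gauge_stop","gauge_tip","rest","port_mouth","head","reader_window","reader","spare_eyepiece","slide_box","driver"]:
        r=models.landmark_of(n,o); print(n,o,[(np.round(x["point"],1).tolist(),round(x["confidence"],2)) for x in r[:3]])
E
```

```text
pics
{'time_s': 0.0, 'joint_positions': [57.039, 30.28, 82.155, -0.001, 67.688, -10.229], 'qvel': [0.023, -0.053, 0.031, 0.056, -0.013, -0.037], 'tau': [-0.0, -44.004, -17.659, 0.063, 0.058, -0.0], 'position': [0.241, 0.576, 0.222], 'tcp_rot': [[-0.922, 0.386, -0.001], [0.386, 0.922, -0.002], [0.0, -0.002, -1.0]], 'force': [0.425, -0.343, -0.596], 'moment': [0.027, 0.027, 0.01], 'opening': 0.999}
scene 458.70769807866213 281.301445596303 206.96611069721743 [[-0.882, -0.315, 0.35, 0.993], [0.471, -0.577, 0.667, 0.702], [-0.008, 0.753, 0.658, 0.841], [0.0, 0.0, 0.0, 1.0]] ['img', 'depth', 'fx', 'fy', 'cx', 'cy', 'pose']
scene pedal_press [([280.5, 158.1], 0.63)]
scene gauge_grip [([331.9, 198.5], 0.58)]
scene gauge_stop [([341.6, 210.2], 0.78)]
scene gauge_tip [([360.6, 232.1], 0.71)]
scene rest [([340.8, 228.0], 0.78)]
scene port_mouth [([202.0, 233.5], 0.71), ([344.6, 241.8], 0.57)]
scene head [([343.1, 228.0], 0.64), ([354.0, 344.3], 0.61), ([201.8, 236.1], 0.59)]
scene reader_window [([268.2, 207.0], 0.77)]
scene reader [([268.7, 225.9], 0.8)]
scene spare_eyepiece [([400.9, 293.6],
[... 199 characters left out ...]
06, -0.022], [-0.011, 0.194, 0.981, 1.188], [0.0, 0.0, 0.0, 1.0]] ['img', 'depth', 'fx', 'fy', 'cx', 'cy', 'pose']
top pedal_press [([402.4, 263.8], 0.74)]
top gauge_grip [([305.7, 277.8], 0.74)]
top gauge_stop [([282.0, 278.8], 0.81)]
top gauge_tip [([249.6, 276.5], 0.92), ([280.3, 278.1], 0.25)]
top rest [([281.5, 278.7], 0.93), ([250.0, 279.1], 0.59)]
top port_mouth [([202.7, 214.5], 0.84), ([248.7, 279.6], 0.64), ([278.0, 158.1], 0.62)]
top head [([164.6, 215.7], 0.69)]
top reader_window [([321.8, 208.2], 0.79)]
top reader [([322.2, 214.6], 0.59)]
top spare_eyepiece [([182.9, 279.5], 0.48), ([318.4, 214.8], 0.23)]
top slide_box [([335.8, 149.5], 0.91)]
top driver [([276.9, 155.4], 0.66)]
```

View pics/scene0.png

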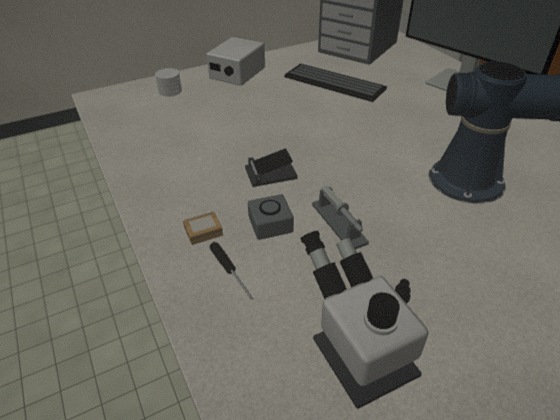

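View pics/top0.png

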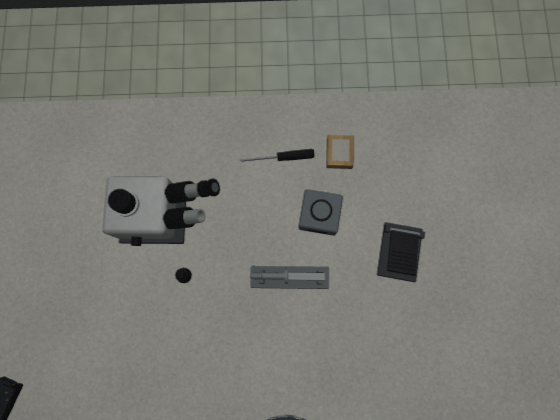

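The scene view shows the pedal at (272,168), reader (270,215), gauge in rest (340,215), slide box (203,228), driver (232,270) and microscope with the empty tube on the right at (345,245). In the top view the empty tube's mouth is at (203,215), beside the eyepiece at (210,187). The gauge is at 250–325, row 277, with its tip to the left, and the spare eyepiece is at (183,275).

```bash
cat > h.py <<'E'
import numpy as np
def load(n):
    return dict(np.load(n,allow_pickle=True))
def cloud(c):
    d=c["depth"]; h,w=d.shape; u,v=np.meshgrid(np.arange(w),np.arange(h))
    P=np.stack([(u-c["cx"])/c["fx"]*d,-(v-c["cy"])/c["fy"]*d,-d],-1)
    W=P@c["pose"][:3,:3].T+c["pose"][:3,3]; W[d==0]=np.nan
    return W
def ray_z(c,u,v,z):
    r=c["pose"][:3,:3]@np.array([(u-c["cx"])/c["fx"],-(v-c["cy"])/c["fy"],-1]); o=c["pose"][:3,3]
    return o+r*(z-o[2])/r[2]
E
python3 - <<'E'
from h import *
np.set_printoptions(precision=4,suppress=True)
t=load("top0.npz"); s=load("scene0.npz")
L={"pedal_press":.055,"gauge_grip":.06,"gauge_stop":.06,"gauge_tip":.06,"port_mouth":.175,"reader_window":.065,"spare_eyepiece":0,"slide_box":0,"driver":0,"rest":0,"reader":0,"head":0}
pt=dict(pedal_press=(402.4,263.8),gauge_grip=(305.7,277.8),gauge_stop=(282,278.8),gauge_tip=(249.6,276.5),port_mouth=(202.7,214.5),reader_window=(321.8,208.2),spare_eyepiece=(182.9,279.5),slide_box=(335.8,149.5),driver=(276.9,155.4),rest=(281.5,278.7),reader=(322.2,214.6),head=(164.6,215.7))
ps=dict(pedal_press=(280.5,158.1),gauge_grip=(331.9,198.5),gauge_stop=(341.6,210.2),gauge_tip=(360.6,232.1),port_mouth=(344.6,241.8),reader_window=(268.2,207),spare_eyepiece=(400.9,293.6),driver=(234.9,276),rest=(340.8,228),reader=(268.7,225.9),head=(354,344.3))
for k in L:
    print(k,ray_z(t,*pt[k],L[k]),ray_z(s,*ps[k],L[k]) if k in ps else "")
for n,c in (("top",t),("scene",s)):
    W=cloud(c)
    m=np.abs(W[...,2])<.02; print(n,"bench z med",np.nanmedian(W[m][:,2]), np.nanstd(W[m][:,2]))
    # bench regions near
W=cloud(t)
for k in ["reader_window","pedal_press","gauge_grip","gauge_stop","port_mouth"]:
    u,v=map(int,pt[k]); print(k,np.nanmedian(W[v-2:v+3,u-2:u+3].reshape(-1,3),axis=0))
# plane fits: reader top
def reg(c,lo,hi):
    W=cloud(c); m=np.all((W>lo)&(W<hi),-1); return W[m],m
import cv2
for n,c in (("top",t),("scene",s)):
    P,m=reg(c,[.25,-.25,.055],[.5,.05,.075]); 
    r=ray_z(t,321.8,208.2,.065); q=P[np.linalg.norm(P[:,:2]-r[:2],axis=1)<.08]
    print(n,"reader",len(q),cv2.minAreaRect(q[:,:2].astype(np.float32)),q[:,2].mean())
E
```

```text
pedal_press [ 0.4636 -0.3021  0.055 ] [ 0.4719 -0.2908  0.055 ]
gauge_grip [ 0.4353 -0.0624  0.06  ] [ 0.4431 -0.0561  0.06  ]
gauge_stop [ 0.4343 -0.0043  0.06  ] [ 0.4466 -0.005   0.06  ]
gauge_tip [0.4419 0.075  0.06  ] [0.4509 0.0841 0.06  ]
port_mouth [0.5777 0.1699 0.175 ] [0.5756 0.1827 0.175 ]
reader_window [ 0.6068 -0.1084  0.065 ] [ 0.6087 -0.1011  0.065 ]
spare_eyepiece [0.4417 0.2526 0.    ] [ 0.4463  0.2456 -0.    ]
slide_box [ 0.7816 -0.158   0.    ] 
driver [0.7694 0.0026 0.    ] [0.7591 0.0165 0.    ]
rest [ 0.4373 -0.0021  0.    ] [ 0.4461 -0.001   0.    ]
reader [ 0.6025 -0.1137  0.    ] [ 0.61   -0.0994  0.    ]
head [0.6107 0.3044 0.    ] [0.6161 0.303  0.    ]
top bench z med 0.0009011214061623862 0.002818529985300883
scene bench z med 1.6377295798120084e-05 0.0037179182263294146
reader_window [ 0.607  -0.1063  0.0668]
pedal_press [ 0.4655 -0.3006  0.0578]
gauge_grip [ 0.4369 -0.0604  0.0704]
gauge_stop [ 0.4361 -0.0044  0.0675]
port_mouth [0.5809 0.1734 0.165 ]
top reader 0 ((0.0, 0.0), (0.0, 0.0), 0.0) nan
scene reader 0 ((0.0, 0.0), (0.0, 0.0), 0.0) nan<stdin>:23: RuntimeWarning: Mean of empty slice.
  ret = ret.dtype.type(ret / rcount)
```

Request:
send_rows --pt "0 0 -0.5 0 0 0.96 1" --pt "0 0 -0.5 0 0 0.96 1" --pt "0 0 0 0 0 0.96 1" --pt "0 0 0 0 0 0.96 1" --pt "0 0 0 0 0 0.96 1" --pt "0 0 0 0 0 0.96 1" --pt "0 0 0 0 0 0.96 1" --pt "-0.5 1 0 0 0 0 1" --pt "-0.8 1 0 0 0 0 1" --pt "-1 1 0 0 0 0 1" --pt "-1 1 0 0 0 0 1" --pt "-1 1 0 0 0 0 1"

```text
time_s: 2.8
position: [0.3674, 0.4683, 0.2476]
tcp_rot: [[-0.001, 1.0, 0.0], [1.0, 0.001, 0.0], [0.0, 0.0, -1.0]]
force: [-0.0, -0.1, -0.1]
opening: 0.005
```

Request:
send_rows --pt "-1 0.5 0 0 0 0 1" --pt "-1 0.5 0 0 0 0 1" --pt "-1 0.2 0 0 0 0 1" --pt "-1 0.2 0 0 0 0 1" --pt "-1 0 0 0 0 0 1" --pt "-1 0 0 0 0 0 1" --pt "-1 0 0 0 0 0 1" --pt "-1 0 0 0 0 0 1" --pt "-1 0 0 0 0 0 1" --pt "-1 0 0 0 0 0 1" --pt "-1 0 0 0 0 0 1" --pt "-1 0 0 0 0 0 1"

```text
time_s: 4.3
position: [0.402, 0.1683, 0.2478]
tcp_rot: [[-0.001, 1.0, 0.001], [1.0, 0.001, 0.0], [0.0, 0.001, -1.0]]
force: [0.1, -0.9, 0.1]
opening: 0.006
```

Request:
send_rows --pt "-1 0 0 0 0 0 1" --pt "-1 0 0 0 0 0 1" --pt "-1 0 0 0 0 0 1" --pt "-1 0 0 0 0 0 1" --pt "-1 0 0 0 0 0 1" --pt "-1 0 0 0 0 0 1" --pt "-1 0 0 0 0 0 1" --pt "0 0 0 0 0 0 1" --pt "0 0 0 0 0 0 1"

```text
time_s: 5.42
position: [0.402, -0.0055, 0.2476]
tcp_rot: [[-0.001, 1.0, -0.0], [1.0, 0.001, 0.0], [0.0, -0.0, -1.0]]
force: [0.5, 0.3, -0.2]
opening: 0.003
```

```bash
cat >> h.py <<'E'
def grab(tag):
    from rig import status, vision
    import cv2
    s=status.read_state(); c=vision.capture("wrist")
    T=np.eye(4);T[:3,:3]=s["tcp_rot"];T[:3,3]=s["position"]
    c["pose"]=T@np.asarray(c["hand_eye"]); c["T"]=T
    np.savez(tag+".npz",**c); cv2.imwrite(f"pics/{tag}.png",c["img"][:,:,::-1]); return c
def fray(c,u,v):
    x=(np.asarray(u,float)-c["cx"])/c["fx"]; y=(np.asarray(v,float)-c["cy"])/c["fy"]; r=np.hypot(x,y)
    k=np.where(r>1e-9,np.sin(r)/np.maximum(r,1e-9),1)
    d=np.stack([x*k,-y*k,-np.cos(r)],-1); return d
def fz(c,u,v,z):
    d=fray(c,u,v)@c["pose"][:3,:3].T; o=c["pose"][:3,3]
    return o+d*((z-o[2])/d[...,2])[...,None]
def fcloud(c):
    d=c["depth"]; h,w=d.shape; u,v=np.meshgrid(np.arange(w),np.arange(h))
    r=fray(c,u,v); P=r/(-r[...,2:3])*d[...,None]
    W=P@c["pose"][:3,:3].T+c["pose"][:3,3]; W[(d==0)|(r[...,2]>-.05)]=np.nan; return W
E
python3 - <<'E'
from h import *
from rig import models
np.set_printoptions(precision=4,suppress=True)
c=grab("w1"); print(c["fx"],c["cx"],c["cy"],c["hand_eye"],[k for k in c])
L={"pedal_press":.055,"gauge_grip":.06,"gauge_stop":.06,"gauge_tip":.06,"port_mouth":.175,"reader_window":.065}
W=fcloud(c)
for k in L:
    for x in models.landmark_of("wrist",k)[:2]:
        p=x["point"]; u,v=int(p[0]),int(p[1]); print(k,np.round(p,1),round(x["confidence"],2),fz(c,*p,L[k]),W[v,u])
E
```

```text
325.19226210127806 281.62430124657527 213.1453064756716 [[-0.0009  0.9534  0.3017  0.0828]
 [ 1.      0.0005  0.0012  0.0012]
 [ 0.001   0.3017 -0.9534 -0.1629]
 [ 0.      0.      0.      1.    ]] ['img', 'depth', 'fx', 'fy', 'cx', 'cy', 'hand_eye', 'pose', 'T']
pedal_press [417.6 246. ] 0.59 [ 0.5748 -0.0787  0.055 ] [ 0.571  -0.0759  0.0612]
gauge_grip [312.2 235.4] 0.86 [ 0.4383 -0.0606  0.06  ] [ 0.437  -0.0563  0.0698]
gauge_stop [318.3 191.3] 0.6 [ 0.4436 -0.008   0.06  ] [ 0.4421 -0.0053  0.0698]
gauge_tip [322.2 115.9] 0.95 [0.4461 0.0753 0.06  ] [0.4515 0.0761 0.0142]
port_mouth [489.   16.2] 0.68 [0.5742 0.1734 0.175 ] [0.5822 0.1781 0.1639]
reader_window [435.6 268. ] 0.66 [ 0.6019 -0.1063  0.065 ] [ 0.5997 -0.1051  0.0672]
```

View pics/w1.png

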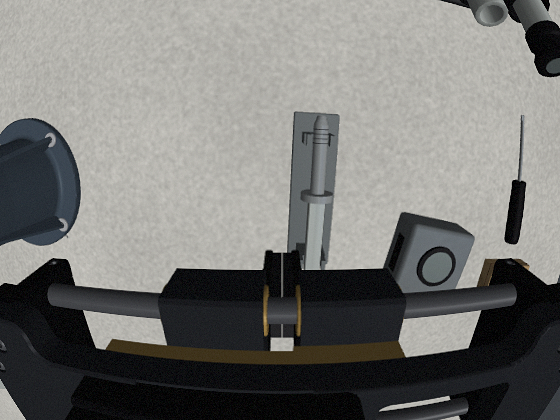

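The wrist view shows the gauge (collar at (317,195), tip at (320,117)), the reader window at (436,266) and the empty tube mouth at the top right (489,14). I'll go to the pedal now.

Request:
send_rows --pt "-1 0.2 0 0 0 0 1" --pt "-1 0.2 0 0 0 0 1" --pt "-1 0.2 0 0 0 0 1" --pt "-1 0.2 0 0 0 0 1" --pt "-1 0.2 0 0 0 0 1" --pt "-1 0.2 0 0 0 0 1" --pt "-1 0.4 0.5 0 0 0 1" --pt "-1 0.4 0.5 0 0 0 1" --pt "-1 0.4 1 0 0 0 1" --pt "-1 0.2 1 0 0 0 1" --pt "-1 0 1 0 0 0 1" --pt "-0.6 0 1 0 0 0 1"

```text
time_s: 7.28
position: [0.4679, -0.2971, 0.1216]
tcp_rot: [[-0.001, 1.0, 0.0], [1.0, 0.001, -0.001], [-0.001, 0.0, -1.0]]
force: [0.4, -0.7, -0.8]
opening: 0.004
```

Request:
send_rows --pt "0 0 0.6 0 0 0 1" --pt "0 0 0.4 0 0 0 1" --pt "0 0 0.2 0 0 0 1" --pt "0 0 0 0 0 0 1"

```text
time_s: 7.78
position: [0.4677, -0.2953, 0.0928]
tcp_rot: [[-0.002, 1.0, 0.0], [1.0, 0.002, -0.0], [-0.0, 0.0, -1.0]]
force: [0.1, 0.8, -0.7]
opening: 0.007
```

```bash
python3 - <<'E'
from rig import vision
import cv2
c=vision.capture("scene"); i=c["img"][110:210,220:340,::-1]; cv2.imwrite("pics/ped1.png",cv2.resize(i,None,fx=5,fy=5,interpolation=cv2.INTER_CUBIC))
E
```

```text
(no output)
```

View pics/ped1.png

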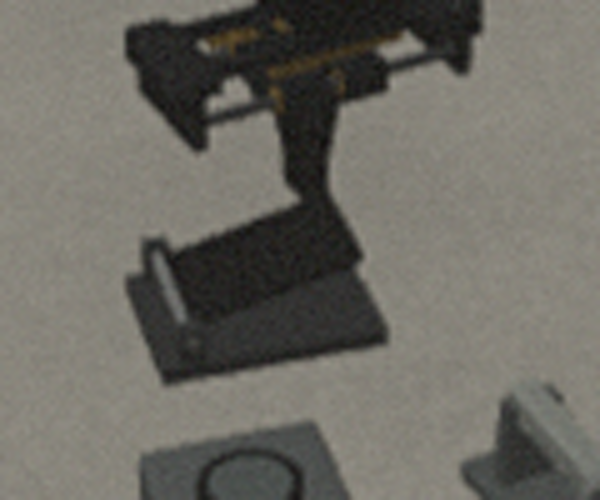

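The shut fingers are above the free-end half of the treadle, near its centre line. Pressing down next.

Request:
send_rows --pt "0 0 0.8 0 0 0 1" --pt "0 0 0.6 0 0 0 1" --pt "0 0 0.4 0 0 0 1" --pt "0 0 0.2 0 0 0 1" --pt "0 0 0.1 0 0 0 1"

```text
time_s: 8.45
position: [0.4662, -0.2952, 0.0401]
tcp_rot: [[-0.002, 1.0, -0.003], [1.0, 0.002, 0.002], [0.002, -0.003, -1.0]]
force: [-4.5, -0.0, 6.2]
opening: 0.005
```

Request:
send_rows --pt "0 0 0.1 0 0 0 1" --pt "0 0 0.08 0 0 0 1" --pt "0 0 0 0 0 0 1"

```text
time_s: 8.82
position: [0.4659, -0.2952, 0.0367]
tcp_rot: [[-0.002, 1.0, -0.003], [1.0, 0.002, 0.001], [0.001, -0.003, -1.0]]
force: [-6.5, 0.2, 12.3]
opening: 0.007
```

Request:
send_rows --pt "0 0 0.12 0 0 0 1" --pt "0 0 0.1 0 0 0 1" --pt "0 0 0 0 0 0 1" --pt "0 0 0 0 0 0 1"

```text
time_s: 9.32
position: [0.4658, -0.2952, 0.0357]
tcp_rot: [[-0.003, 1.0, -0.002], [1.0, 0.003, 0.0], [0.0, -0.002, -1.0]]
force: [-11.3, 5.2, 44.5]
opening: 0.005
```

Stop reached: the force rose steeply. Lifting off.

Request:
send_rows --pt "0 0 -0.5 0 0 0 1" --pt "0 0 -1 0 0 0 1" --pt "0 0 -1 0 0 0 1" --pt "0 0 -1 0 0 0 -1" --pt "0 0 -1 0 0 0 -1" --pt "0 0 0 0 0 0 -1"

```text
time_s: 10.07
position: [0.4689, -0.2969, 0.1443]
tcp_rot: [[-0.001, 1.0, 0.004], [1.0, 0.001, -0.004], [-0.004, 0.004, -1.0]]
force: [-0.0, 0.5, 1.0]
opening: 0.262
```

```bash
python3 - <<'E'
from rig import vision
import cv2
c=vision.capture("scene"); i=c["img"][110:210,220:340,::-1]; cv2.imwrite("pics/ped2.png",cv2.resize(i,None,fx=5,fy=5,interpolation=cv2.INTER_CUBIC))
E
```

```text
(no output)
```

View pics/ped2.png

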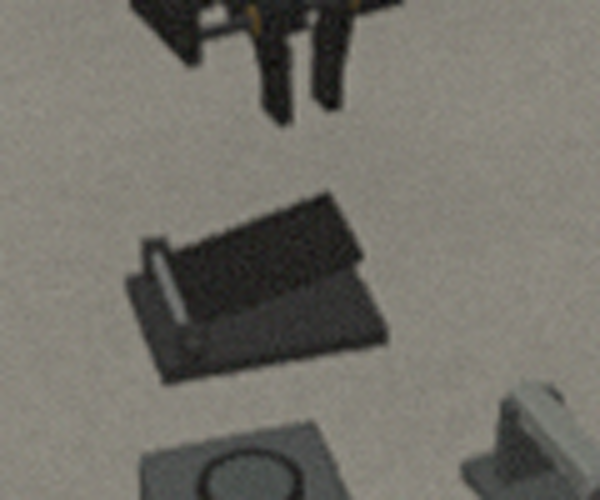

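The plate sits back at its raised angle. Moving to the gauge next.

Request:
send_rows --pt "1 -0.2 -0.5 0 0 0 -1" --pt "1 -0.2 -0.5 0 0 0 -1" --pt "1 -0.2 0 0 0 0 -1" --pt "1 -0.2 0 0 0 0 -1" --pt "1 -0.2 0 0 0 0 -1" --pt "1 -0.2 0 0 0 0 -1" --pt "1 0 0 0 0 0 -1" --pt "1 0 0 0 0 0 -1" --pt "1 0 0 0 0 0 -1" --pt "0.5 0 0 0 0 0 -1" --pt "0 0 0 0 0 0 -1" --pt "0 0 0 0 0 0 -1"

```text
time_s: 11.62
position: [0.4376, -0.0589, 0.1675]
tcp_rot: [[-0.001, 1.0, 0.0], [1.0, 0.001, -0.001], [-0.001, 0.0, -1.0]]
force: [-0.4, -0.0, 0.1]
opening: 0.998
```

```bash
python3 - <<'E'
from h import *
from rig import models
import cv2
np.set_printoptions(precision=4,suppress=True)
c=grab("w2"); print(c["T"])
L={"gauge_grip":.06,"gauge_stop":.06,"gauge_tip":.06,"port_mouth":.175,"reader_window":.065}
W=fcloud(c)
for k in L:
    for x in models.landmark_of("wrist",k)[:2]:
        p=x["point"]; u,v=int(p[0]),int(p[1]); print(k,np.round(p,1),round(x["confidence"],2),fz(c,*p,L[k]),W[v,u])
E
```

```text
[[-0.001   1.      0.0005  0.4376]
 [ 1.      0.001  -0.0005 -0.0589]
 [-0.0005  0.0005 -1.      0.1675]
 [ 0.      0.      0.      1.    ]]
gauge_grip [281.5 211.4] 0.73 [ 0.4384 -0.0602  0.06  ] [ 0.438  -0.0568  0.0698]
gauge_grip [536.4 147.8] 0.64 [0.7043 0.0098 0.06  ] [0.7619 0.0077 0.0005]
gauge_stop [286.8 152.3] 0.83 [ 0.4428 -0.0086  0.06  ] [ 0.442  -0.0073  0.0688]
gauge_stop [283.7 210.5] 0.16 [ 0.4403 -0.0593  0.06  ] [ 0.4397 -0.0559  0.0697]
gauge_tip [290.2  51. ] 0.6 [0.4455 0.0764 0.06  ] [0.4451 0.0753 0.0658]
reader_window [447.  256.7] 0.81 [ 0.6024 -0.1054  0.065 ] [ 0.6011 -0.1038  0.0668]
```

View pics/w2.png

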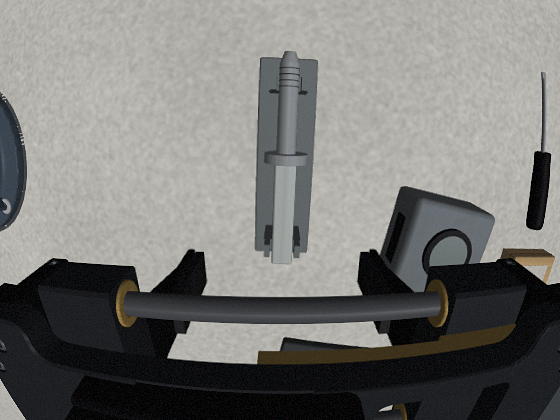

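The gauge is clear in view: handle end at (282,262), collar at (286,158), tip at (289,55). It is slightly yawed, so I'll fit its axis.

```bash
python3 - <<'E'
from h import *
import cv2
np.set_printoptions(precision=4,suppress=True)
c=dict(np.load("w2.npz")); W=fcloud(c)
m=(W[...,2]>.060)&(W[...,2]<.085)&(abs(W[...,0]-.44)<.03)&(W[...,1]>-.115)&(W[...,1]<.09)
P=W[m]; print(len(P))
for a,b in zip(np.arange(-.11,.08,.02),np.arange(-.09,.1,.02)):
    q=P[(P[:,1]>a)&(P[:,1]<b)]
    if len(q): 
        top=q[q[:,2]>np.percentile(q[:,2],50)-.004]
        print(round(a+.01,3),len(q),top[:,0].min(),top[:,0].max(),(top[:,0].min()+top[:,0].max())/2,np.median(top[:,2]))
h=P[(P[:,1]>-.11)&(P[:,1]<-.02)&(P[:,2]>.066)]
print(cv2.minAreaRect(h[:,:2].astype(np.float32)), h[:,1].min())
vx=np.polyfit(h[:,1],h[:,0],1);print("handle slope deg",np.degrees(np.arctan(vx[0])),np.polyval(vx,-.06))
# collar
q=P[P[:,2]>.071]; print("collar",len(q),q.mean(0),q[:,1].min(),q[:,1].max())
# edges in image, handle: pixels columns of lightness
g=cv2.cvtColor(c["img"],cv2.COLOR_RGB2GRAY)
for r in (175,190,205,220): print(r,g[r,262:312])
E
```

```text
4936
-0.1 460 0.4227328520994032 0.4541056198609682 0.43841923598018573 0.06922727094594075
-0.08 471 0.42381489115627174 0.447553871435414 0.43568438129584286 0.06979293344847193
-0.06 471 0.4302670474094925 0.44889376913604684 0.4395804082727697 0.06974854485616616
-0.04 520 0.43125607693143814 0.44958386352230045 0.4404199702268693 0.06973222164880538
-0.02 688 0.42416174623900443 0.45843937296782744 0.44130055960341596 0.0707929679472416
0.0 603 0.4240596063459 0.4593279452711941 0.4416937758085471 0.06802290226125185
0.02 499 0.43474025863142013 0.4509094588467342 0.4428248587390772 0.06760439864916154
0.04 584 0.4292269622177136 0.4594761808412589 0.44435157152948623 0.06722964969875639
0.06 548 0.4292103474023552 0.4594495356436573 0.44432994152300626 0.06706149284006699
0.08 92 0.4387937010722822 0.45003130790500145 0.44441250448864184 0.06527449485192427
((0.43845686316490173, -0.06305577605962753), (0.08587637543678284, 0.031247729435563087), 89.89668273925781) -0.10599150516956385
handle slope deg 2.337278245348378 0.4395507925677496
collar 479 [ 0.4411 -0.0192  0.0756] -0
[... 170 characters left out ...]
66 164 160  88  99
 103 100 102 100 102 100  99 102 102 100 101 101 100 103]
190 [ 97  96  98 100  98  98  95  95  96  96 101  76 104 143 158 159 160 161
 162 161 156 153 153 158 159 161 166 163 166 163 168 165 166 100  96  97
 100  96  99 100 100 100 104  99  97 101  99  99  94 145]
205 [ 98 100  96 100  95  95  96  99  97 101  95  84 122 163 162 157 161 160
 159 159 156 157 155 158 158 163 165 163 166 166 167 166 104  98  99  99
 103  98 100 100 100 100  99 101 100 102  96  95 147 186]
220 [ 96  96  98  99  96  96  98  97  98  98  74 105 146 160 161 161 161 160
 161 154 155 156 159 155 161 163 164 161 164 169 166 119  98  96  99  99
  99  98  99  99 102 101 100  99 102  98  93 154 177 175]
```

Request:
send_rows --pt "0 0.08 0 0 0 0.24 -1" --pt "-0.04 0 1 0 0 0 -1" --pt "0 0 1 0 0 0 -1" --pt "0 0 1 0 0 0 -1" --pt "0 0 1 0 0 0 -1" --pt "0 0 0.7 0 0 0 -1" --pt "0 0 0.36 0 0 0 -1" --pt "0 0 0 0 0 0 -1"

```text
time_s: 12.92
position: [0.4391, -0.0594, 0.0407]
tcp_rot: [[0.041, 0.999, -0.001], [0.999, -0.041, 0.0], [0.0, -0.001, -1.0]]
force: [0.1, 0.1, 0.2]
opening: 1.0
```

Request:
send_rows --pt "0 0 0 0 0 0 1" --pt "0 0 0 0 0 0 1" --pt "0 0 0 0 0 0 1" --pt "0 0 0 0 0 0 1" --pt "0 0 0 0 0 0 1" --pt "0 0 0 0 0 0 1" --pt "0 0 0 0 0 0 1" --pt "0 0 0 0 0 0 1"

```text
time_s: 13.92
position: [0.4391, -0.0593, 0.041]
tcp_rot: [[0.041, 0.999, -0.0], [0.999, -0.041, 0.0], [0.0, -0.0, -1.0]]
force: [-0.3, 0.2, 0.8]
opening: 0.203
```

Request:
send_rows --pt "0 0 -0.4 0 0 0 1" --pt "0 0 -0.8 0 0 0 1" --pt "0 0 -1 0 0 0 1" --pt "0 0 -1 0 0 0 1" --pt "0 0 -1 0 0 0 1" --pt "0 0 -1 0 0 0 1" --pt "0 0 -1 0 0 0 1" --pt "0 0 -1 0 0 0 1" --pt "0 0 0 0 0 0 1" --pt "0 0 0 0 0 0 1"

```text
time_s: 15.18
position: [0.4383, -0.059, 0.2204]
tcp_rot: [[0.041, 0.999, -0.001], [0.999, -0.041, 0.001], [0.0, -0.001, -1.0]]
force: [0.3, -0.5, -3.4]
opening: 0.202
```

```bash
python3 - <<'E'
from h import *
from rig import models,vision
import cv2
np.set_printoptions(precision=4,suppress=True)
c=grab("w3"); print(c["T"])
i=np.linalg.inv(c["T"])
W=fcloud(c)
for k in ["gauge_stop","gauge_tip","port_mouth"]:
    for x in models.landmark_of("wrist",k)[:2]:
        p=x["point"]; u,v=int(p[0]),int(p[1]); z=c["T"][2,3]+.019 if k!="port_mouth" else .175
        q=fz(c,*p,z); print(k,np.round(p,1),round(x["confidence"],2),q,W[v,u],"tool",(i@np.append(q,1))[:3],(i@np.append(W[v,u],1))[:3])
E
```

```text
[[ 0.0407  0.9992 -0.0015  0.4383]
 [ 0.9992 -0.0407  0.0005 -0.059 ]
 [ 0.0005 -0.0015 -1.      0.2204]
 [ 0.      0.      0.      1.    ]]
gauge_stop [284.  187.1] 0.74 [ 0.4424 -0.0095  0.2394] [ 0.4425 -0.0075  0.2478] tool [ 0.0497  0.0021 -0.019 ] [ 0.0516  0.0021 -0.0273]
gauge_stop [285.2 186.3] 0.38 [ 0.443  -0.0091  0.2394] [ 0.4429 -0.007   0.2481] tool [ 0.05    0.0027 -0.019 ] [ 0.0521  0.0025 -0.0276]
```

View pics/w3.png

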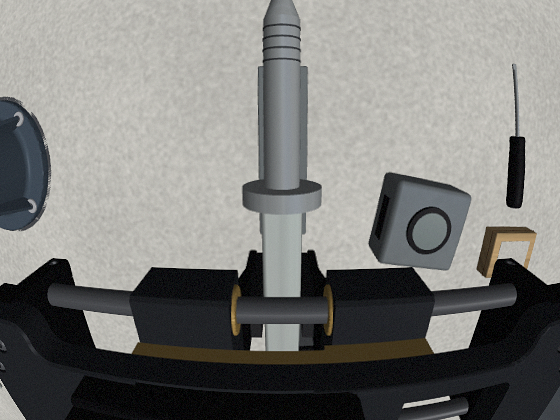

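The gauge is held centred and straight between the fingers: collar at (282,195), tip at the top edge near (281,2). I'll go up to view the tubes from above.

Request:
send_rows --pt "0.5 0.3 -1 0 0 0 1" --pt "0.8 0.3 -1 0 0 0 1" --pt "0.9 0.3 -1 0 0 0 1" --pt "0.9 0.3 -1 0 0 0 1" --pt "0.9 0.3 -1 0 0 0 1" --pt "0.8 0.3 -0.8 0 0 0 1" --pt "0.6 0.3 -0.4 0 0 0 1" --pt "0.4 0.2 -0.2 0 0 0 1" --pt "0 0 0 0 0 0 1" --pt "0 0 0 0 0 0 1"

```text
time_s: 16.62
position: [0.5019, 0.0828, 0.3801]
tcp_rot: [[0.041, 0.999, -0.002], [0.999, -0.041, -0.0], [-0.0, -0.002, -1.0]]
force: [-0.4, 0.6, -2.1]
opening: 0.206
```

```bash
python3 - <<'E'
from h import *
from rig import models,vision
import cv2
np.set_printoptions(precision=4,suppress=True)
c=grab("w4"); print(c["T"])
W=fcloud(c)
for k in ["port_mouth","reader_window","spare_eyepiece","head"]:
    for x in models.landmark_of("wrist",k)[:2]:
        p=x["point"]; u,v=int(p[0]),int(p[1]); z=dict(port_mouth=.175,reader_window=.065).get(k,0)
        print(k,np.round(p,1),round(x["confidence"],2),fz(c,*p,z),W[v,u])
E
```

```text
[[ 0.041   0.9992 -0.0024  0.5019]
 [ 0.9992 -0.041  -0.0003  0.0828]
 [-0.0004 -0.0024 -1.      0.3801]
 [ 0.      0.      0.      1.    ]]
port_mouth [342.  105.2] 0.56 [0.5738 0.1733 0.175 ] [0.5757 0.1738 0.1644]
reader_window [344.6 279.2] 0.58 [ 0.6006 -0.1074  0.065 ] [0.5227 0.1192 0.4615]
spare_eyepiece [251.7  61.9] 0.87 [0.4598 0.2549 0.    ] [0.4634 0.2476 0.0531]
head [338.6  33.9] 0.94 [0.6048 0.2999 0.    ] [0.5766 0.2633 0.1526]
```

View pics/w4.png

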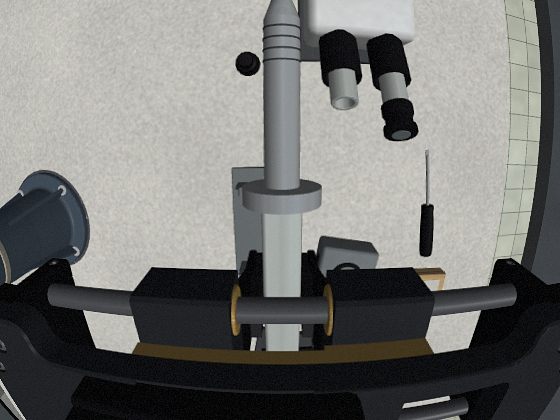

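The empty mouth is at about (343,102), with the eyepiece tube to its right at (400,130). I'll zoom in and fit the tube.

```bash
python3 - <<'E'
from h import *
import cv2
from scipy.optimize import least_squares
np.set_printoptions(precision=4,suppress=True)
c=dict(np.load("w4.npz")); W=fcloud(c)
i=c["img"][20:150,300:430,::-1]; cv2.imwrite("pics/port4.png",cv2.resize(i,None,fx=4.5,fy=4.5,interpolation=cv2.INTER_CUBIC))
def cylfit(mask,r0=.016,yaw0=np.pi/2):
    P=W[mask]; P=P[~np.isnan(P[:,0])]
    def f(p,P=P):
        yaw=p[2]; a=np.array([np.cos(np.radians(30))*np.cos(yaw),np.cos(np.radians(30))*np.sin(yaw),-.5])
        o=np.array([p[0],.175,p[1]]); d=P-o; d=d-np.outer(d@a,a); return np.linalg.norm(d,axis=1)-r0
    s=least_squares(f,[P[:,0].mean(),.165,yaw0],loss="soft_l1",f_scale=.001)
    return s.x,np.sqrt(np.mean(s.fun**2)),len(P)
hsv=c["img"].astype(int); g=hsv.mean(2)
u,v=np.meshgrid(np.arange(560),np.arange(420))
# bright tube region
m=(u>325)&(u<362)&(v>66)&(v<94)&(g>70)&(W[...,2]>.12)
x,e,n=cylfit(m); print("empty tube",x[:2],np.degrees(x[2]),e,n)
m2=(u>372)&(u<412)&(v>70)&(v<96)&(g>70)&(W[...,2]>.12)
x2,e2,n2=cylfit(m2); print("eye tube",x2[:2],np.degrees(x2[2]),e2,n2)
for vv in range(60,116,4): print(vv,g[vv,322:366].astype(int))
E
```

```text
empty tube [0.5763 0.1756] 87.27464625223892 0.001087126224921944 669
eye tube [0.6383 0.1743] 87.07296236010015 0.0012597066031120366 570
60 [14  0  3  4  8  5  7 20 11 10 11 15 12  4 18  0 18 16 20 14 14 16 27 17
 19 25 22 22 22 15 11 13 21 20 17 14 18 10 67 64 65 62 66 64]
64 [  6   9   9   4   4   1  16  15  15   5   6  13  18   8  17  13  14  11
  22  13  11   5  22  18   8  17  22  16  17  12  22  15  25  19  16  22
  11  21 122 200 195 194 195 193]
68 [  0   4  11   2  15   7  10  13  17   0  14   0  13   9  23  26  32  34
  69  72 113 108 109 102  95  91  61  23   0   2   7  14  17  27   3  20
  17  10  44 156 195 196 188 185]
72 [  4   3   2   0   7  18  19  52  77  84  87  95 102 107 110 113 123 128
 135 137 146 150 157 157 154 154 156 152 155 153 151 151 134  23   4  16
  17  17   8  79 204 191 189 185]
76 [ 23   6  16  11  15  19  46  75  76  81  87  93  99 103 111 116 122 126
 132 138 140 149 155 156 156 155 155 153 155 155 151 149 154  61  12   8
   0   4   6   4 164 198 192 194]
80 [119   1  13  17  17  18  26  71  74  79  85  90  94 104 108 113 117 126
 132 133 139 14
[... 859 characters left out ...]
2 142  66  93 111 117 114 118 140 165 165
 158 154 152 141 128 128 124 115 104  91  82  74  69  83 103 116 124 135
 148 185 188 185 189 193 193 193]
104 [187 191 195 189 184 175 180 180 179  91 112 120 129 143 154 162 161 163
 160 155 152 143 134 130 126 118 106  97  86  79  68  66  95 108 107 131
 175 190 192 200 192 187 190 189]
108 [188 187 180 182 186 184 185 182 179 183 188 179 162 126 105 110 120 134
 142 152 157 156 147 137 131 123 118 112 107 127 151 174 186 190 182 182
 184 183 187 184 189 190 190 190]
112 [181 184 184 189 187 185 187 184 184 183 184 188 188 190 188 191 194 194
 187 193 196 192 191 186 178 178 180 182 184 184 181 183 188 186 184 184
 189 190 187 190 189 191 188 191]
```

View pics/port4.png

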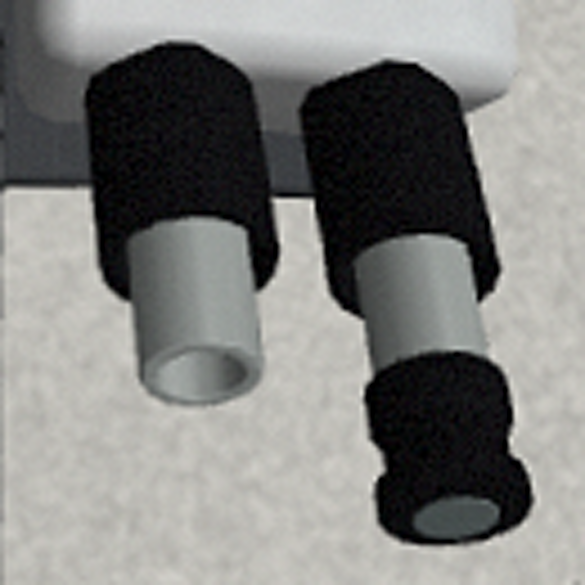

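```bash
python3 - <<'E'
from h import *
np.set_printoptions(precision=4,suppress=True)
c0=dict(np.load("w3.npz"))
for n in ("w3","w4"):
    c=dict(np.load(n+".npz")); W=fcloud(c); i=np.linalg.inv(c["T"]); Q=W@i[:3,:3].T+i[:3,3]
    m=(abs(Q[...,1])<.03)&(abs(Q[...,2]+.02)<.03)&(Q[...,0]>.02)&(Q[...,0]<.15)
    P=Q[m]
    for a in np.arange(.02,.14,.01):
        q=P[(P[:,0]>a)&(P[:,0]<a+.01)]
        if len(q)>5:
            print(n,round(a+.005,3),len(q),"ymid",(q[:,1].min()+q[:,1].max())/2,"w",np.ptp(q[:,1]),"top z",np.percentile(q[:,2],5))
    print("collar x",P[P[:,2]<-.030][:,0].min(),P[P[:,2]<-.030][:,0].max())
c=dict(np.load("w4.npz")); print(fz(c,344.4,103.3,.175))
E
```

```text
w3 0.025 806 ymid 0.0010006512689076097 w 0.01798064709531605 top z -0.02957286295371135
w3 0.035 851 ymid 0.0008593593907301744 w 0.01783212972610626 top z -0.029636489673690397
w3 0.045 1386 ymid 0.0010175383154766293 w 0.03537132882554961 top z -0.037961131285479344
w3 0.055 1598 ymid 0.0007901732787056193 w 0.03576151564947183 top z -0.03585372309735649
w3 0.065 851 ymid 0.0007594706606568469 w 0.015885131469702274 top z -0.028095799683911057
w3 0.075 854 ymid 0.0010337280871463017 w 0.016226977640807605 top z -0.02808842281619489
w3 0.085 876 ymid 0.0010231624583970922 w 0.016073462877258804 top z -0.02810439457188718
w3 0.095 868 ymid 0.0008018181706526961 w 0.015473556967280533 top z -0.028081563801936292
w3 0.105 861 ymid 0.0009952486365893687 w 0.016089896947494797 top z -0.02801645201329586
w3 0.115 840 ymid 0.0008480264445105967 w 0.016417617254879557 top z -0.028076092344137604
w3 0.125 698 ymid 0.0010984274572536923 w 0.01608246231842969 top z -0.027866753534490113
w3 0.135 171 ymid 0.001097207617255458 w 0.012573669215635297 top z -0.025761429198963695
collar x 0.020077
[... 483 characters left out ...]
9
w4 0.075 856 ymid 0.0010405529384482914 w 0.01613246672658275 top z -0.0280499357622688
w4 0.085 869 ymid 0.0010171988907572704 w 0.016031435927825688 top z -0.028050569791359593
w4 0.095 872 ymid 0.0007852827102419468 w 0.015532508422535007 top z -0.02806216929468781
w4 0.105 861 ymid 0.0010666966358571228 w 0.016142610807178492 top z -0.02801130983490918
w4 0.115 840 ymid 0.0008292163916312212 w 0.01640775256210031 top z -0.02822655723580181
w4 0.125 698 ymid 0.0011570245810488267 w 0.01595170126532852 top z -0.028084891801945445
w4 0.135 170 ymid 0.001111495975546467 w 0.01261709672337058 top z -0.025896816406837678
collar x 0.02054508621749296 0.05103336578312355
[0.5766 0.1755 0.175 ]
```

```bash
cat > port.py <<'E'
from h import *
from rig import status
np.set_printoptions(precision=4,suppress=True)
mouth=np.array([.5764,.1755,.175]); yaw=np.radians(87.2)
x=np.array([np.cos(np.pi/6)*np.cos(yaw),np.cos(np.pi/6)*np.sin(yaw),-.5]); y=np.array([np.sin(yaw),-np.cos(yaw),0]); R=np.stack([x,y,np.cross(x,y)],1)
off=np.array([.0515,.001,-.020])
s=status.read_state(); Rc=np.array(s["tcp_rot"]);p=np.array(s["position"])
from scipy.spatial.transform import Rotation as Ro
rv=Ro.from_matrix(Rc.T@R).as_rotvec(degrees=True)
print("rot units",rv/10)
for d in (.13,.115,0):
    t=mouth-d*x-R@off; print(d,"tcp",t,"in target tool axes units",R.T@(t-p)/.025,"world",t-p)
st=p+Rc@off; print("stop in port",R.T@(st-mouth)*1000,"mm; tip",R.T@(p+Rc@(off+[.085,0,0])-mouth)*1000)
print("force tool",R.T@np.array(s["force"]))
E
python3 port.py
```

```text
rot units [ 0.008  -2.9993  0.0427]
0.13 tcp [0.5672 0.0086 0.2484] in target tool axes units [0.1897 2.7394 6.0055] world [ 0.0649 -0.0742 -0.1324]
0.115 tcp [0.5679 0.0215 0.2409] in target tool axes units [0.7897 2.7394 6.0055] world [ 0.0656 -0.0612 -0.1399]
0 tcp [0.5727 0.121  0.1834] in target tool axes units [5.3897 2.7394 6.0055] world [ 0.0704  0.0382 -0.1974]
stop in port [-151.6308  -68.8589 -173.2061] mm; tip [ -78.0157  -69.4935 -215.6962]
force tool [ 1.1313 -0.4966  2.8392]
```

Request:
send_rows --pt "0 0 0 0 -0.7 0.04 1" --pt "0 0 0 0 -0.8 0 1" --pt "0 0 0 0 -0.8 0 1" --pt "0 0 0 0 -0.7 0 1" --pt "0 0.3 0.6 0 0 0 1" --pt "0 0.5 1 0 0 0 1" --pt "0 0.5 1 0 0 0 1" --pt "0 0.5 1 0 0 0 1" --pt "0 0.5 1 0 0 0 1" --pt "0.1 0.3 0.9 0 0 0 1" --pt "0.1 0.14 0.5 0 0 0 1" --pt "0 0 0 0 0 0 1"

```text
time_s: 18.38
position: [0.5672, 0.0083, 0.2477]
tcp_rot: [[0.042, 0.999, -0.026], [0.865, -0.05, -0.499], [-0.5, -0.002, -0.866]]
force: [0.5, 1.1, -1.7]
opening: 0.204
```

```bash
python3 port.py; python3 - <<'E'
from h import *
from rig import vision
import cv2
c=grab("w5")
c=vision.capture("scene"); np.savez("s5.npz",**c); i=c["img"][170:320,270:450,::-1]; cv2.imwrite("pics/s5.png",cv2.resize(i,None,fx=4,fy=4,interpolation=cv2.INTER_CUBIC))
E
```

```text
rot units [-0.0104 -0.003   0.0008]
0.13 tcp [0.5672 0.0086 0.2484] in target tool axes units [-0.0068  0.0013 -0.0309] world [0.     0.0002 0.0008]
0.115 tcp [0.5679 0.0215 0.2409] in target tool axes units [ 0.5932  0.0013 -0.0309] world [ 0.0007  0.0132 -0.0067]
0 tcp [0.5727 0.121  0.1834] in target tool axes units [ 5.1932  0.0013 -0.0309] world [ 0.0055  0.1127 -0.0642]
stop in port [-129.8393   -0.0044    0.7466] mm; tip [-44.8393  -0.016    0.7025]
force tool [1.8143 0.4936 0.957 ]
```

View pics/w5.png

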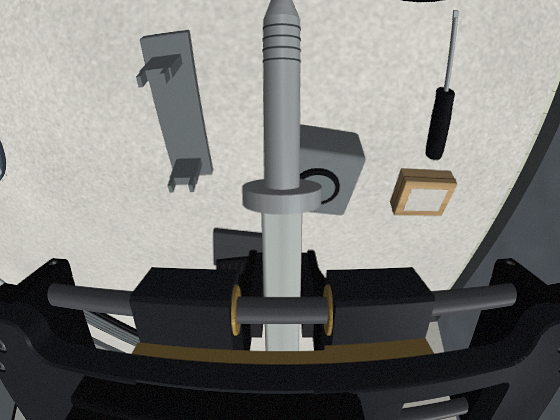

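View pics/s5.png

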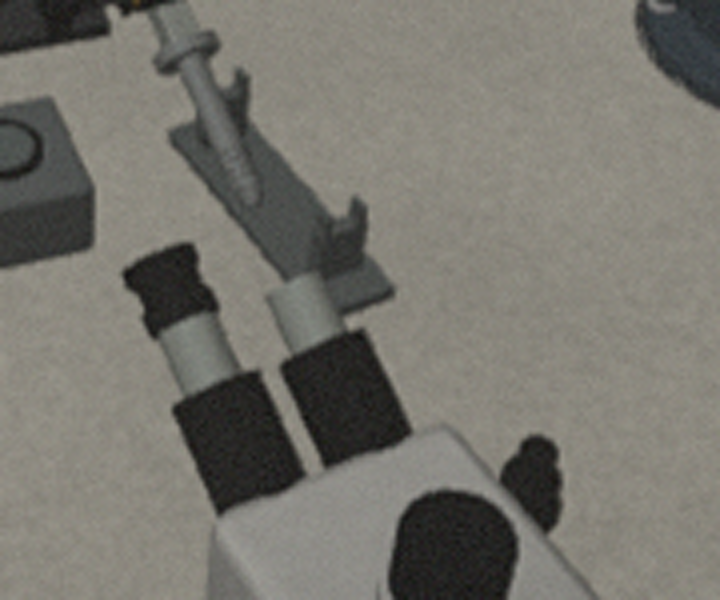

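Both views show the rod heading toward the empty tube. I'll cross-check the alignment using the scene camera's depth.

```bash
cat > chk.py <<'E'
import sys
from port import *
import cv2
from scipy.optimize import least_squares
c=load(sys.argv[1]); W=cloud(c); Q=(W-mouth)@R   # port frame
def fit(m,r):
    P=Q[m]
    f=lambda p: np.hypot(P[:,1]-p[0]-p[2]*(P[:,0]-P[:,0].mean()),P[:,2]-p[1])-r
    s=least_squares(f,[0,0,0],loss="soft_l1",f_scale=.0015); return s.x[:2]*1000,np.degrees(s.x[2]),len(P),np.std(s.fun)*1000
rad=np.hypot(Q[...,1],Q[...,2])
g=c["img"].mean(2)
print("tube",fit((Q[...,0]>.003)&(Q[...,0]<.03)&(rad<.024)&(g>60),.016))
print("rim x", np.sort(Q[...,0][(rad<.022)&(Q[...,0]>-.025)&(Q[...,0]<.02)])[:8]*1000)
print("rod",fit((Q[...,0]>-.12)&(Q[...,0]<-.055)&(rad<.016),.008))
q=Q[(rad<.016)&(Q[...,0]>-.1)&(Q[...,0]<-.02)]; print("tip x",np.sort(q[:,0])[-6:]*1000)
E
python3 chk.py s5.npz
```

```text
rot units [ 0.0084 -0.0028  0.0001]
0.13 tcp [0.5672 0.0086 0.2484] in target tool axes units [-0.0082 -0.0233  0.0394] world [-0.0006 -0.0006 -0.0007]
0.115 tcp [0.5679 0.0215 0.2409] in target tool axes units [ 0.5918 -0.0233  0.0394] world [ 0.      0.0123 -0.0082]
0 tcp [0.5727 0.121  0.1834] in target tool axes units [ 5.1918 -0.0233  0.0394] world [ 0.0049  0.1118 -0.0657]
stop in port [-129.8039    0.5528   -1.0113] mm; tip [-44.804    0.551   -1.0529]
force tool [ 0.1831 -0.0684  1.4041]
tube (array([-0.429 , -0.1088]), np.float64(0.3138564455551122), 210, np.float64(1.4844674876755761))
rim x [1.4332 1.5669 1.8702 2.0566 2.1063 2.4717 2.5483 2.6956]
rod (array([-0.4063,  0.7122]), np.float64(0.20770546404355159), 235, np.float64(1.3470354759061842))
tip x [-46.1083 -45.7512 -44.651  -44.4422 -44.3855 -44.3175]
```

The two cameras agree within 1 mm. Inserting.

Request:
send_rows --pt "0.6 0 0 0 0 0 1" --pt "0.7 0 0 0 0 0 1" --pt "0.5 0 0 0 0 0 1" --pt "0.5 0 0 0 0 0 1" --pt "0.5 0 0 0 0 0 1" --pt "0 0 0 0 0 0 1"

```text
time_s: 19.23
position: [0.5704, 0.0708, 0.2129]
tcp_rot: [[0.04, 0.999, -0.024], [0.865, -0.046, -0.5], [-0.5, -0.001, -0.866]]
force: [0.3, -0.0, -1.9]
opening: 0.203
```

```bash
python3 port.py
```

```text
rot units [0.0031 0.0014 0.0144]
0.13 tcp [0.5672 0.0086 0.2484] in target tool axes units [-2.8679 -0.003   0.0158] world [-0.0031 -0.0622  0.0355]
0.115 tcp [0.5679 0.0215 0.2409] in target tool axes units [-2.2679 -0.003   0.0158] world [-0.0025 -0.0492  0.028 ]
0 tcp [0.5727 0.121  0.1834] in target tool axes units [ 2.3321 -0.003   0.0158] world [ 0.0024  0.0502 -0.0295]
stop in port [-58.294   -0.0641  -0.3817] mm; tip [26.7057 -0.2777 -0.3608]
force tool [0.9242 0.2522 1.6281]
```

Request:
send_rows --pt "0.5 0 0 0 0 0 1" --pt "0.5 0 0 0 0 0 1" --pt "0.5 0 0 0 0 0 1" --pt "0.4 0 0 0 0 0 1" --pt "0.2 0 0 0 0 0 1" --pt "0.1 0 0 0 0 0 1" --pt "0 0 0 0 0 0 1"

```text
time_s: 20.1
position: [0.5729, 0.1174, 0.1862]
tcp_rot: [[0.042, 0.999, -0.023], [0.865, -0.048, -0.5], [-0.5, 0.0, -0.866]]
force: [-0.1, -0.0, -1.8]
opening: 0.208
```

```bash
python3 port.py | tail -2
```

```text
stop in port [-4.4819  0.251  -0.6352] mm; tip [80.518   0.1875 -0.6226]
force tool [ 0.8709 -0.0914  1.5831]
```

Request:
send_rows --pt "0.12 0 0 0 0 0 1" --pt "0.08 0 0 0 0 0 1" --pt "0.06 0 0 0 0 0 1" --pt "0 0 0 0 0 0 1"

```text
time_s: 20.6
position: [0.5732, 0.1222, 0.1835]
tcp_rot: [[0.041, 0.999, -0.024], [0.864, -0.048, -0.501], [-0.502, 0.0, -0.865]]
force: [0.6, -3.3, 0.5]
opening: 0.203
```

```bash
python3 port.py | tail -2
```

```text
stop in port [ 1.0323  0.3451 -0.5493] mm; tip [86.0321  0.2761 -0.3666]
force tool [-3.138   0.7346  1.1833]
```

Contact has begun: about −4 N along the axis. I'll push a little more and hold.

Request:
send_rows --pt "0.06 0 0 0 0 0 1" --pt "0.06 0 0 0 0 0 1" --pt "0 0 0 0 0 0 1" --pt "0 0 0 0 0 0 1" --pt "0 0 0 0 0 0 1"

```text
time_s: 21.22
position: [0.5733, 0.1222, 0.1835]
tcp_rot: [[0.042, 0.999, -0.024], [0.861, -0.048, -0.506], [-0.507, 0.0, -0.862]]
force: [-1.3, -9.6, 4.2]
opening: 0.206
```

```bash
python3 port.py | tail -2;  python3 - <<'E'
from h import *
from rig import vision
import cv2
c=vision.capture("scene"); np.savez("s6.npz",**c); i=c["img"][170:320,270:450,::-1]; cv2.imwrite("pics/s6.png",cv2.resize(i,None,fx=4,fy=4,interpolation=cv2.INTER_CUBIC))
c=grab("w6")
W=fcloud(c); i=np.linalg.inv(c["T"]); Q=W@i[:3,:3].T+i[:3,3]
m=(abs(Q[...,1])<.03)&(Q[...,2]<-.030)&(Q[...,2]>-.042)&(Q[...,0]>.035)&(Q[...,0]<.08)
print("collar tool x",np.sort(Q[m][:,0])[[0,-1]])
E
```

```text
stop in port [ 1.1793  0.4497 -0.2685] mm; tip [86.1768  0.4053  0.3756]
force tool [-10.4407  -0.7907   1.1317]
collar tool x [0.03568188 0.07999756]
```

View pics/s6.png

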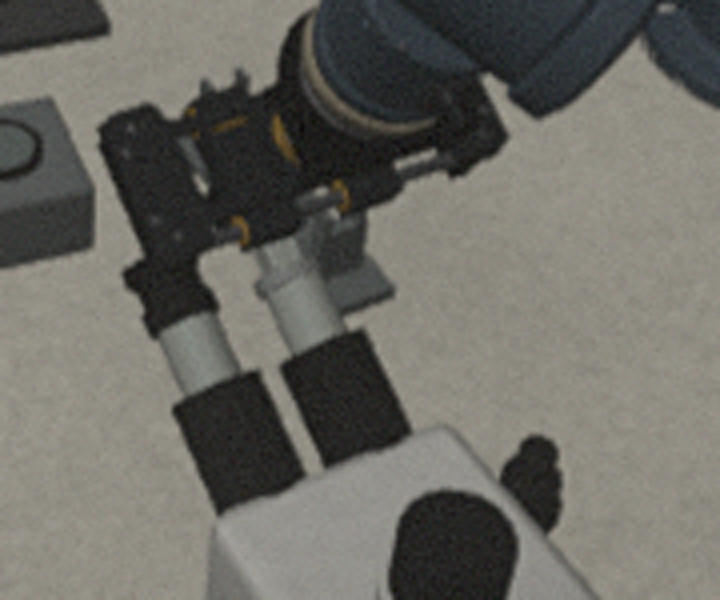

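View pics/w6.png

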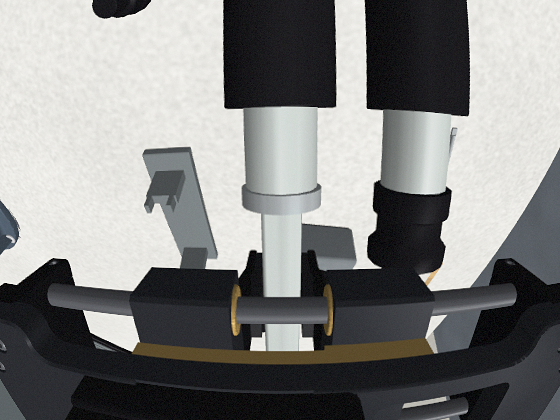

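The collar is seated flush on the rim (collar at (282,195), tube directly above it), with about 11 N of push held. Drawing it out.

Request:
send_rows --pt "-0.3 0 0 0 0 0 1" --pt "-0.5 0 0 0 0 0 1" --pt "-0.5 0 0 0 0 0 1" --pt "-0.5 0 0 0 0 0 1" --pt "-0.5 0 0 0 0 0 1" --pt "-0.5 0 0 0 0 0 1" --pt "-0.6 0 0 0 0 0 1" --pt "-0.7 0 0 0 0 0 1" --pt "-0.7 0 0 0 0 0 1" --pt "-0.7 0 0 0 0 0 1" --pt "-0.5 0 0 0 0 0 1" --pt "0 0 0 0 0 0 1"

```text
time_s: 22.82
position: [0.5672, -0.0049, 0.2571]
tcp_rot: [[0.043, 0.999, -0.023], [0.865, -0.049, -0.499], [-0.5, 0.002, -0.866]]
force: [0.6, -1.2, -2.2]
opening: 0.202
```

```bash
python3 port.py | tail -2;  python3 - <<'E'
from h import *
c=grab("w7")
W=fcloud(c); i=np.linalg.inv(c["T"]); Q=W@i[:3,:3].T+i[:3,3]
m=(abs(Q[...,1])<.03)&(abs(Q[...,2]+.02)<.02)&(Q[...,0]>.06)&(Q[...,0]<.16); P=Q[m]
for a in np.arange(.06,.14,.02):
    q=P[(P[:,0]>a)&(P[:,0]<a+.02)]; print(a,(q[:,1].min()+q[:,1].max())/2,np.percentile(q[:,2],5))
E
```

```text
stop in port [-146.0271    0.6396   -0.7863] mm; tip [-61.0272   0.7351  -0.8086]
force tool [0.0634 0.6399 2.5017]
0.06 0.0009468259168047277 -0.027869813244793033
0.08 0.000977925824207193 -0.02778943182506597
0.1 0.0008113290839791842 -0.027786418686763355
0.12000000000000001 0.0010154108931154648 -0.027652816200942697Traceback (most recent call last):
  File "<stdin>", line 6, in <module>
    return umr_minimum(a, axis, None, out, keepdims, initial, where)
ValueError: zero-size array to reduction operation minimum which has no identity
```

Fully out, and the gauge hasn't slipped. Levelling, then over to the reader.

Request:
send_rows --pt "-0.3 0 0 0 0.7 0 1" --pt "-0.3 0 0 0 0.8 0 1" --pt "-0.3 0 0 0 0.8 0 1" --pt "-0.1 0 0 0 0.7 0 1" --pt "-0.5 0.2 0.2 0 0 0 1" --pt "-1 0.2 0.3 0 0 0 1" --pt "-1 0.2 0.3 0 0 0 1" --pt "-1 0.2 0.3 0 0 0 1" --pt "-1 0.2 0.3 0 0 0 1" --pt "-1 0.2 0.3 0 0 0 1" --pt "-1 0.2 0.3 0 0 0 1" --pt "-1 0.2 0.3 0 0 0 1"

```text
time_s: 24.38
position: [0.5972, -0.218, 0.2073]
tcp_rot: [[0.048, 0.999, 0.0], [0.999, -0.048, -0.0], [-0.0, 0.0, -1.0]]
force: [0.7, 0.5, -2.4]
opening: 0.204
```

```bash
python3 - <<'E'
from h import *
from rig import status,models
np.set_printoptions(precision=4,suppress=True)
c=grab("w8"); T=c["T"]; R=T[:3,:3]
print(T)
tip=T[:3,3]+R@[.1365,.001,-.020]; print("tip",tip)
for x in models.landmark_of("wrist","reader_window")[:2]: print(x["point"],x["confidence"],fz(c,*x["point"],.065))
tgt=np.array([.603,-.106,.100]); print(R.T@(tgt-tip)/.025)
E
```

```text
[[ 0.0477  0.9989  0.0003  0.5972]
 [ 0.9989 -0.0477 -0.0002 -0.218 ]
 [-0.0002  0.0003 -1.      0.2073]
 [ 0.      0.      0.      1.    ]]
tip [ 0.6047 -0.0817  0.2272]
[141.7, 20.8] 0.16 [ 0.4698 -0.0272  0.065 ]
[-0.9727 -0.0229  5.09  ]
```

View pics/w8.png

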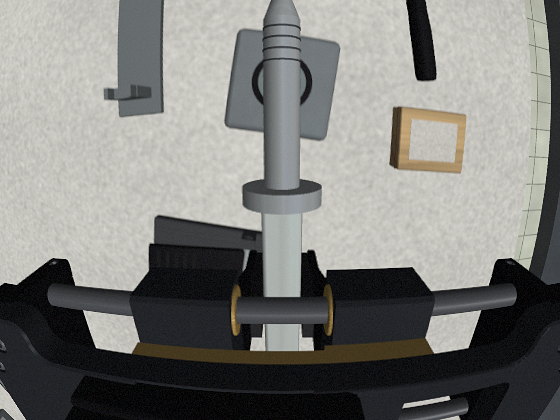

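The rod is over the reader, with the window ring centred at about (282,82), in line with the rod. I'll measure the ring, then descend.

```bash
python3 - <<'E'
from h import *
c=dict(np.load("w8.npz"))
print(fz(c,282,81,.065),fz(c,252,81,.065),fz(c,312,81,.065),fz(c,282,57,.065),fz(c,282,108,.065))
W=fcloud(c); m=(abs(W[...,2]-.067)<.008)&(abs(W[...,0]-.604)<.09)&(abs(W[...,1]+.106)<.09)
P=W[m]; import cv2; print(cv2.minAreaRect(P[:,:2].astype(np.float32)))
E
```

```text
[ 0.60395127 -0.1048519   0.065     ] [ 0.57640954 -0.10317384  0.065     ] [ 0.63152891 -0.1058412   0.065     ] [ 0.60506623 -0.08192367  0.065     ] [ 0.60271739 -0.13025672  0.065     ]
((0.603370189666748, -0.10490009933710098), (0.09699419140815735, 0.09751363098621368), 78.39110565185547)
```

Request:
send_rows --pt "-0.5 0 0.5 0 0 0 1" --pt "-0.5 0 0.8 0 0 0 1" --pt "0 0 0.8 0 0 0 1" --pt "0 0 0.8 0 0 0 1" --pt "0 0 0.8 0 0 0 1" --pt "0 0 0.7 0 0 0 1" --pt "0 0 0.4 0 0 0 1" --pt "0 0 0.3 0 0 0 1" --pt "0 0 0 0 0 0 1" --pt "0 0 0 0 0 0 1" --pt "0 0 0 0 0 0 1"

```text
time_s: 25.85
position: [0.5962, -0.2416, 0.0811]
tcp_rot: [[0.048, 0.999, 0.002], [0.999, -0.048, -0.001], [-0.001, 0.002, -1.0]]
force: [-0.3, 0.5, -1.7]
opening: 0.2
```

```bash
python3 - <<'E'
from h import *
from rig import vision,models
import cv2
np.set_printoptions(precision=4,suppress=True)
c=grab("w9"); T=c["T"]; print("tip",T[:3,3]+T[:3,:3]@[.1365,.001,-.020])
for n in ("scene","top"):
    c=vision.capture(n); np.savez(n+"9.npz",**c)
    for k,z in (("gauge_tip",.1),("reader_window",.065)):
        for x in models.landmark_of(n,k)[:1]: print(n,k,x["point"],x["confidence"],ray_z(c,*x["point"],z))
    u,v=(270,210) if n=="scene" else (321,210)
    i=c["img"][v-60:v+60,u-75:u+75,::-1]; cv2.imwrite(f"pics/{n}9.png",cv2.resize(i,None,fx=5,fy=5,interpolation=cv2.INTER_CUBIC))
E
```

```text
tip [ 0.6037 -0.1053  0.101 ]
scene gauge_tip [271.0, 200.0] 0.77 [ 0.6078 -0.0853  0.1   ]
scene reader_window [271.8, 208.7] 0.83 [ 0.6036 -0.0908  0.065 ]
top gauge_tip [355.3, 208.6] 0.49 [ 0.5967 -0.1869  0.1   ]
top reader_window [182.6, 275.6] 0.7 [0.448  0.2385 0.065 ]
```

View pics/w9.png

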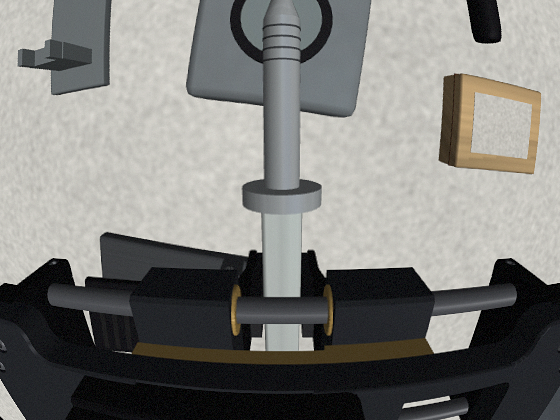

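View pics/scene9.png

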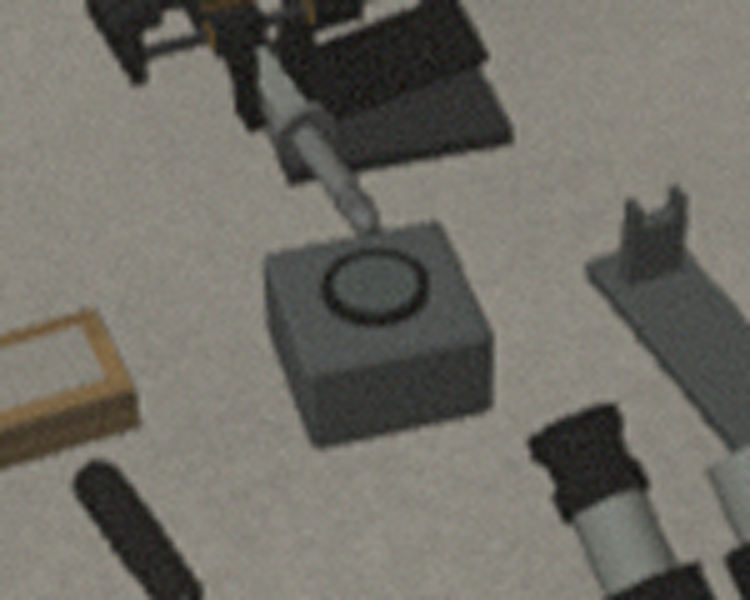

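View pics/top9.png

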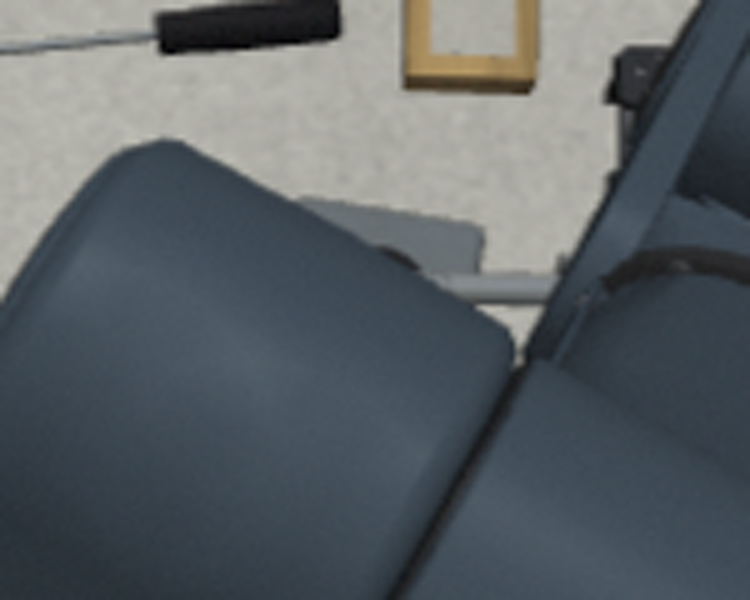

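```bash
python3 - <<'E'
from h import *
from rig import status
np.set_printoptions(precision=4,suppress=True)
c=load("scene9.npz")
print("tip",ray_z(c,269.4,195.2,.1),"win",ray_z(c,270.2,207.4,.065))
W=cloud(c)
m=(abs(W[...,0]-.604)<.03)&(W[...,2]>.085)&(W[...,2]<.13)&(W[...,1]>-.19)&(W[...,1]<-.05); P=W[m]
print("tip end cloud",P[np.argsort(P[:,1])[-5:]]); q=P[(P[:,1]<-.12)&(P[:,1]>-.17)]; print(len(q),"rod cloud top z",np.percentile(q[:,2],90) if len(q) else 0)
s=status.read_state(); print(s["force"],s["qvel"],s["opening"],s["time_s"],s["position"])
E
```

```text
tip [ 0.6028 -0.1039  0.1   ] win [ 0.6049 -0.0972  0.065 ]
tip end cloud [[ 0.6058 -0.106   0.0971]
 [ 0.6032 -0.1053  0.1031]
 [ 0.6005 -0.1053  0.0988]
 [ 0.6034 -0.1052  0.0966]
 [ 0.6038 -0.1041  0.1009]]
88 rod cloud top z 0.10830643367142315
[ 0.1856 -0.3971 -1.8739] [-0.0425  0.1633 -0.0062  0.0794  0.0555 -0.0043] 0.1979869691037754 26.2 [ 0.5958 -0.2414  0.0805]
```

```bash
python3 -c "
from rig import bot
print(bot.hand_in())"
```

```text
the job is handed in; nothing more can be done
None
```

I completed every step and handed the job in at about 26 s. The hand-in gives no verdict, so the results below are my own checks.

- **Pedal:** I pressed it with the shut fingers until the force rose sharply from 12 N to 44 N, which I took as the stop. It sprang back up, and later pictures show it still raised. That 44 N is above the 40 N limit set for the arm and gripper body. I took the limit not to apply because only the fingertips were pressing.
- **Gauge in the tube:** The rod went in without catching. The collar seated on the rim with about 11 N of push, held for well over 0.15 s, and I measured it within about 1.5 mm of the rim centre. I then drew it out until the tip was about 61 mm clear, and the gauge had not slipped in the grip.
- **Final hold:** The gauge is gripped and level within about 0.2°. The tip is at about (0.604, −0.105, 0.101) m, about 36 mm above the glass, and the wrist camera puts it within 1 mm of the window centre. The scene camera puts it about 7 mm off centre. Both are inside the 18 mm limit.
- **Not touched:** I never contacted the spare eyepiece, the slide box or the screwdriver. I did not measure their positions again at the end.

In the final overhead picture the arm hid the tip, and the landmark positions found in it were wrong, so I did not use that view.

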